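# Hang a notched sleeve on the slanted peg of a welding positioner

## Robot

A 6-joint arm with a two-finger parallel gripper is mounted at the origin on the work surface. World frame = base frame: x ahead of the robot, y to its left, z up, the work surface at z = 0. Lengths are in m, angles in rad, forces in N, time in s.
With the tool pointing down it reaches from about 0.275 to 0.75 m from the base axis. Payload 10.2 kg.
Tool frame: the origin (TCP) lies at the very end of the fingers, on their centre line; the grasp point (between the pads) lies 19 mm behind it; z points along the fingers, y is the line along which they close (so a half turn about z gives the same grasp; the last joint's range is limited). The gripper opens to 85 mm and grips with 20 to 120 N. Pads are 22 mm wide; open, the fingers measure 114 mm over their backs; the gripper's body (76 mm by 85 mm) begins 54 mm behind the grasp point. The pads swing forward as they close: fully open they stand 13 mm farther back than shut.
Start: joints at [0.956, 0.313, 1.498, -0, 1.331, -0.223], TCP at [0.2, 0.485, 0.231] pointing down, gripper open.
Joint ranges: [-2.94, 2.94], [-0.97, 2.17], [0.19, 2.56], [-1.23, 4.37], [0.02, 3.11], [-2.88, 2.88]. Speed limits (rad/s): [2.39, 2.39, 3.01, 3.14, 3.14, 3.14].

## Interface

Orientations are given as a unit quaternion [w, x, y, z].
In Python, from station import manip gives the robot as it stands.
- The arm moves only by the shell command python3 -m jog 'ROWS' [FORCE]. ROWS is JSON, a list of rows, each a list of 7 numbers: the shift along the tool's x, y, z in mm, then the turn, a rotation vector about the tool's x, y, z in degrees, then the closure in counts, from 0 (fully open) to 255 (shut). A call has 1 to 12 rows; each row is the pose to reach, as a shift and turn from the pose commanded when the call began, along the tool's axes at that moment; what a row does not reach only later rows make up. A row lasts 1/8 s, in which the tool goes at most 62.5 mm and 10.7 degrees, less where a joint would pass 70% of its speed; a pose out of reach is approached as far as the arm can. A call with a gripper value outside its range is refused whole. The fingers move at their own pace and stop on an object; FORCE is the grip in N (left out, the last holds). Time passes only in rows, so rows that repeat a pose let the fingers close. It gives the time, the measured TCP pose, the force, the opening and the grip force at its end, in the units of the state.
- manip.sense(): the state, without advancing time (a new reading comes with each control period).
- manip.camera(name): name is "scene" or "top" or "wrist"; returns a dict with "image" (420x560x3 uint8, red, green, blue), "range_z" (420x560 float32, m along the optical axis (not along the pixel's ray), 0 where there is no reading), "camera_matrix" (3x3 intrinsics, pixels), "dist" ([k1, k2, p1, p2, k3] as OpenCV has them; the pictures are not rectified), "R" (3x3) and "t" (3): a world point X has camera coordinates R X + t; the wrist camera has in their place "tool_from_camera" (4x4, takes a point from camera to tool coordinates, whose origin is the TCP and whose axes are the flange's). Camera axes: x right, y down, z forward; pixel columns grow to the right and rows downward; lengths in m; the calibration is good to about 2 mm. A picture is of the moment at which its call begins: read the wrist's pose just before it.
- manip.job_done(): hands the job in; it is judged then, once.
Trained networks look in the newest picture that a camera, given by its name, has taken for a name from the list of things; names that differ only in an ending like _2 or _b are one class to them, and where a whole thing is asked for, a point or a joint stands for the part that bears it (a point fixed in the world has none). Each returns a list of dicts, best first, with "score" (0 to 1); they miss things now and then, are a little off and sometimes report something else, mostly with a low value. They report only what shows in the picture. A call takes as long as a camera call.
- manip.recognise(camera, label): "uv" ([column, row] in pixels, amid what is visible of it).
The state is a dict: "time": time; "joint_positions": joint angles; "joint_velocities": joint speeds; "joint_torque": joint torques, N m; "tcp_pos": TCP position; "orientation": TCP orientation; "contact_force": force on the tool from outside, world axes, zero at the start; "torque": the same for the moment, N m; "finger_gap": finger opening in m; "finger_force": force on a finger pad.
Only numpy, scipy, OpenCV 4.12 (cv2) and the standard library are available. Lean on these libraries where they do the work, as an engineer would, in place of code of your own. Each camera call takes 0.05 s, during which the arm holds its last target. There are 200 camera calls.

## Task

Hang the notched steel sleeve (yellow band) onto the upward-slanting brass peg of the welding positioner, notched foot first: slide it down along the peg, turn it by feel until its notches drop over the red cross pin, and leave it fully home, flat on the face plate. Press gently throughout, since the pin and bearing do not take force, and leave everything else on the table where it is.

Things in the scene. Friction and masses are not known exactly. Their poses are not given: they have to be found in the camera images.
- notched_sleeve: the part to hang: bright steel tube, top 12 mm and rim painted as a yellow band, 50 mm outside diameter, 33 mm through bore, 70 mm tall, 0.37 to 0.63 kg, friction varies. Stands upright on the table. Origin: centre of its foot; z up its bore axis. Four notches open at the foot, 12 mm wide, 14 mm high, through the wall, at its +x, +y, -x and -y sides.
- peg_seat (a point): where the slanted brass peg's axis meets the face plate (round, 90 mm across) on which the sleeve's foot must rest. z points outward along the peg: up and to the robot's front right, 54 to 66 degrees above level; y is level. Peg 30 mm thick (1.5 mm play all round in the bore) up to 70 mm from the plate, then tapering to a 16 mm flat tip at 85 mm.
- pin_centre (a point): centre of the red round cross pin, on the peg's axis 6 mm above the plate (axes as peg_seat). Pin 8 mm thick, sticking out both sides to 29 mm from the axis. A sleeve not notched over it stands 10 mm short of home. Its angle about the peg varies and is not in this frame: feel for it by light presses and turning, 90 degrees covers all; a notch fits within some 5 degrees.
- peg_tip (a point): centre of the peg's flat tip, 85 mm from peg_seat along the same axis (same axes directions)
- positioner: bench-top welding positioner, fixed: base plate 170 x 190 mm, two blue cheeks (tops 140 mm high, outer faces 75 mm either side) and between them the locked grey tilted head with face plate and peg, which leans to its own -x. Peg and pin turn only under 1.2 N m. More than 40 N on any of it does damage. Origin: on the table under the tilt axis (own y, 112 mm up).
- plain_sleeve: bystander: the same size of steel tube (50 mm diameter, 70 mm tall) but with a blue band (top 12 mm and rim) and no notches; origin centre of the underside
- blue_bin: bystander: open blue bin with clamp parts, 170 x 110 mm, 75 mm high; origin centre of the underside
- pendant: bystander: black teach pendant lying flat, 210 x 100 mm, 38 mm high; origin centre of the underside
- clamp_bolt_a: bystander: black clamping bolt standing on the table, 36 mm diameter, 48 mm tall; origin centre of the underside
- clamp_bolt_b: bystander: a second one like it
- wrench: bystander: a steel wrench lying flat, about 180 mm long; origin under its middle
- bracket: bystander: dark steel angle bracket, 90 x 50 mm foot, 75 mm high; origin centre of the underside

How it is judged:
By the outcome, as a careful person would: the job done as asked, in the order asked, and still so for the second after the job is handed in, with the robot touching nothing.
It also fails if it takes over 72 s, if anything falls off the work surface, if the arm or the gripper's body presses on something with over 40 N, if the wrist force passes 120 N, or if a joint passes its speed limit or range.

## Working session

There is one attempt and no reset: what is moved stays moved. The work goes in short steps, Python scripts to look and compute and a shell command to move; the robot and the scene stay as the last step left them, time stands still between calls to the robot, and variables do not carry over. Pictures are saved under pics/ and viewed, at most 10 in all, crops included, and the job is handed in when it is done.

```bash
mkdir -p pics; ls; python3 - <<'E'
from station import manip
import cv2,numpy as np
s=manip.sense(); print(s)
ims=[]
for c in ("scene","top"):
    d=manip.camera(c); ims.append(d["image"]); np.savez("cam_"+c,**{k:d[k] for k in d})
    print(c,d["camera_matrix"].tolist(),d["dist"],d["R"].tolist(),d["t"])
    for l in ("notched_sleeve","plain_sleeve","positioner","peg_seat","peg_tip","pin_centre","blue_bin","bracket","pendant","clamp_bolt_a","wrench"):
        print(l,[(np.round(r["uv"]).tolist(),round(r["score"],2)) for r in manip.recognise(c,l)[:3]])
for c,i in zip("st",ims): cv2.imwrite(f"pics/a_{c}.png",cv2.cvtColor(i,cv2.COLOR_RGB2BGR))
E
```

```text
pics
{'time': 0.0, 'joint_positions': array([ 9.55628610e-01,  3.13459085e-01,  1.49845751e+00,  1.71705717e-05,
        1.33099826e+00, -2.23392032e-01]), 'joint_velocities': array([-0.0004556 ,  0.00091178,  0.00219601, -0.00010283, -0.00022005,
       -0.00049601]), 'joint_torque': array([-1.67824113e-03, -4.12241542e+01, -2.59744263e+01, -2.41333410e-04,
        4.12415306e-03,  1.50354174e-05]), 'tcp_pos': array([0.20030849, 0.48500037, 0.23072274]), 'orientation': array([-2.76753364e-04,  1.94639437e-01,  9.80874636e-01, -6.00446263e-04]), 'contact_force': array([ 0.1856203 , -0.08470234, -0.39106815]), 'torque': array([-0.02844489, -0.04715671,  0.00043888]), 'finger_force': 0.0, 'finger_gap': 0.08562323494404897}
scene [[467.6680347026531, 0.0, 286.7807758299152], [0.0, 467.6680347026531, 207.93220210205854], [0.0, 0.0, 1.0]] [-0.15576832  0.          0.          0.          0.        ] [[0.24471165886535345, 0.9695401163549618, 0.010400326618609035], [0.6161360067706231, -0.14721237676015433, -0.7737602582773149], [-0.7486605540404262, 0.19575617207902607, -0.633393160617360
[... 645 characters left out ...]
] [[-0.01379695867420789, -0.9999022387457902, 0.0022708770330375342], [-0.988573696323187, 0.013299637347728994, -0.15015047980053406], [0.15010559906030788, -0.004316549267165798, -0.9886605466656239]] [-0.01633303  0.56357175  1.28756064]
notched_sleeve [([339.0, 251.0], 0.65), ([256.0, 215.0], 0.38)]
plain_sleeve [([360.0, 206.0], 0.69), ([340.0, 252.0], 0.42)]
positioner [([256.0, 213.0], 0.88)]
peg_seat [([262.0, 206.0], 0.91)]
peg_tip [([261.0, 207.0], 0.66)]
pin_centre [([260.0, 206.0], 0.93)]
blue_bin [([140.0, 225.0], 0.85)]
bracket [([185.0, 166.0], 0.86)]
pendant [([151.0, 297.0], 0.91)]
clamp_bolt_a [([280.0, 144.0], 0.64), ([306.0, 144.0], 0.51)]
wrench [([395.0, 288.0], 0.53)]
```

```bash
python3 - <<'E'
import cv2
a=cv2.imread("pics/a_s.png")[140:350,110:450]; cv2.imwrite("pics/b_s.png",cv2.resize(a,None,fx=2.3,fy=2.3,interpolation=cv2.INTER_CUBIC))
a=cv2.imread("pics/a_t.png")[120:320,100:420]; cv2.imwrite("pics/b_t.png",cv2.resize(a,None,fx=2.5,fy=2.5,interpolation=cv2.INTER_CUBIC))
E
```

```text
(no output)
```

View pics/b_s.png

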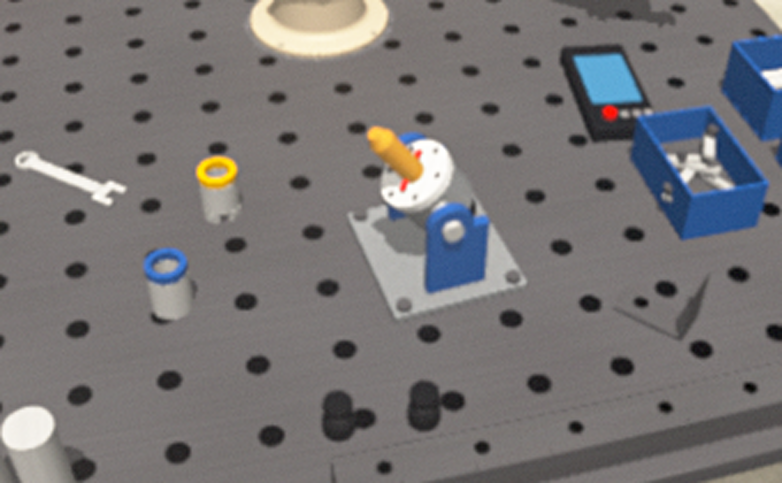

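View pics/b_t.png

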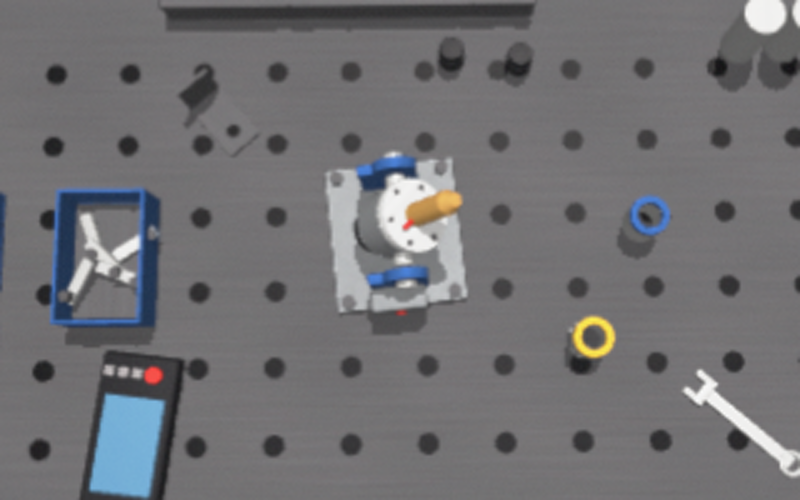

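The views show the yellow sleeve at about scene (204,222) / top (337,255). The peg is orange and leans to the right with slight +x. The red pin shows on both sides of the peg root, near scene (287,220).

```bash
cat > h.py <<'E'
import numpy as np, cv2
from scipy.spatial.transform import Rotation as Rn
def q2R(q): return Rn.from_quat([q[1],q[2],q[3],q[0]]).as_matrix()
def cloud(d, R=None, t=None):
    """world xyz per pixel (420,560,3), nan if no range"""
    Z=d["range_z"].astype(float); h,w=Z.shape
    uv=np.stack(np.meshgrid(np.arange(w),np.arange(h)),-1).reshape(-1,1,2).astype(np.float64)
    n=cv2.undistortPoints(uv,d["camera_matrix"],d["dist"]).reshape(h,w,2)
    P=np.dstack([n*Z[...,None],Z]); P[Z<=0]=np.nan
    if R is None: R,t=d["R"],d["t"]
    return (P-t)@R
def wrist(manip):
    s=manip.sense(); d=manip.camera("wrist")
    W=np.eye(4); W[:3,:3]=q2R(s["orientation"]); W[:3,3]=s["tcp_pos"]
    C=np.linalg.inv(W@d["tool_from_camera"])
    d["R"],d["t"]=C[:3,:3],C[:3,3]
    return s,d
def proj(d,X):
    return cv2.projectPoints(np.atleast_2d(X).astype(float),cv2.Rodrigues(d["R"])[0],d["t"],d["camera_matrix"],d["dist"])[0].reshape(-1,2)
def masks(im):
    H=cv2.cvtColor(im,cv2.COLOR_RGB2HSV); h,s,v=[H[...,i].astype(int) for i in range(3)]
    return dict(yellow=(h>=22)&(h<=32)&(s>150)&(v>120), brass=(h>=10)&(h<22)&(s>110)&(v>90),
      red=((h<6)|(h>174))&(s>140)&(v>90), white=(s<45)&(v>170))
def circ(p):
    A=np.c_[2*p,np.ones(len(p))]; x=np.linalg.lstsq(A,(p**2).sum(1),rcond=None)[0]
    return x[:2],np.sqrt(x[2]+x[:2]@x[:2])
def plane(P,tol=.003,it=300):
    rng=np.random.default_rng(0); best=None;bi=-1
    for _ in range(it):
        a,b,c=P[rng.choice(len(P),3,False)]; n=np.cross(b-a,c-a); L=np.linalg.norm(n)
        if L<1e-9: continue
        m=abs((P-a)@(n/L))<tol
        if m.sum()>bi: bi=m.sum();best=m
    Q=P[best]; c=Q.mean(0); n=np.linalg.svd(Q-c)[2][2]; n*=np.sign(n[2])
    return c,n,best
E
python3 - <<'E'
from h import *
np.set_printoptions(precision=4,suppress=True)
for c in("scene","top"):
    d=dict(np.load(f"cam_{c}.npz")); X=cloud(d); m=masks(d["image"])
    Y=X[m["yellow"]]; Y=Y[np.isfinite(Y[:,0])]; print(c,"yellow",len(Y),np.median(Y,0),Y.min(0),Y.max(0))
    top=Y[Y[:,2]>.066]; print("circ",circ(top[:,:2]),len(top))
    seat=dict(scene=(292,212),top=(262,206))[c]
    near=np.zeros(m["white"].shape,bool); near[seat[1]-45:seat[1]+45,seat[0]-45:seat[0]+45]=1
    for k in("white","brass","red"):
        P=X[m[k]&near]; P=P[np.isfinite(P[:,0])]
        if k=="white":
            P=P[P[:,2]>.1]; cc,n,b=plane(P); print(k,len(P),b.sum(),"c",cc,"n",n,"elev",np.degrees(np.arcsin(n[2])),"az",np.degrees(np.arctan2(n[1],n[0])))
        else: print(k,len(P),np.round(P[::max(1,len(P)//12)],3).tolist())
d=dict(np.load("cam_top.npz")); X=cloud(d)
for n,u in dict(plain=(360,206),bin=(140,225),bracket=(185,166),pend=(151,297),ba=(280,144),bb=(306,144)).items(): print(n,X[u[1],u[0]])
E
```

```text
scene yellow 146 [ 0.4468 -0.2008  0.0712] [ 0.4094 -0.2303  0.0591] [ 0.5944 -0.0184  0.218 ]
circ (array([ 0.4966, -0.1083]), np.float64(0.12015300727865377)) 130
white 574 382 c [0.5868 0.0156 0.144 ] n [ 0.0612 -0.5531  0.8309] elev 56.19014821946125 az -83.68286593014763
brass 260 [[0.572, -0.033, 0.213], [0.583, -0.015, 0.208], [0.582, -0.006, 0.196], [0.591, -0.019, 0.199], [0.586, -0.002, 0.188], [0.593, -0.027, 0.192], [0.59, -0.011, 0.183], [0.585, 0.009, 0.172], [0.593, -0.012, 0.176], [0.588, 0.011, 0.164], [0.591, -0.003, 0.163], [0.588, -0.008, 0.154], [0.595, 0.002, 0.151]]
red 14 [[0.564, 0.02, 0.16], [0.561, 0.024, 0.157], [0.565, 0.02, 0.158], [0.565, 0.023, 0.157], [0.589, -0.002, 0.143], [0.587, 0.001, 0.141], [0.593, -0.004, 0.144], [0.591, -0.0, 0.141], [0.597, -0.004, 0.143], [0.593, -0.001, 0.14], [0.594, -0.006, 0.137], [0.597, -0.004, 0.14], [0.596, -0.007, 0.136], [0.598, -0.005, 0.138]]
top yellow 114 [ 0.43   -0.2081  0.0705] [ 0.4066 -0.2336  0.0572] [ 0.4535 -0.1855  0.0771]
circ (array([ 0.4301, -0.2091]), np.float64(0.020664111074595846)) 103
white 495 338 c [0.5728 0.0171 0.1468] n [ 0.0594 -0.5564  0.8288] elev 55.97340291987882 az -83.90799806091513
brass 176 [[0.591, -0.026, 0.207], [0.585, -0.026, 0.211], [0.581, -0.026, 0.213], [0.579, -0.02, 0.212], [0.58, -0.003, 0.191], [0.583, 0.015, 0.161], [0.573, -0.029, 0.212], [0.574, -0.009, 0.193], [0.575, 0.009, 0.169], [0.568, -0.032, 0.209], [0.566, -0.017, 0.2], [0.566, -0.009, 0.188], [0.563, -0.012, 0.185]]
red 9 [[0.565, 0.018, 0.16], [0.565, 0.015, 0.159], [0.562, 0.018, 0.162], [0.562, 0.015, 0.16], [0.558, 0.021, 0.163], [0.559, 0.018, 0.161], [0.463, 0.034, 0.067], [0.463, 0.031, 0.065], [0.463, 0.028, 0.064]]
plain [ 0.593  -0.3002  0.0074]
bin [0.5327 0.4117 0.0576]
bracket [0.7367 0.2837 0.0111]
pend [0.3067 0.3781 0.0285]
ba [ 0.8002 -0.0367  0.0396]
bb [ 0.797  -0.1226  0.0457]
```

```bash
cat >> h.py <<'E'
def Rtool(zdir,xhint):
    z=zdir/np.linalg.norm(zdir); x=xhint-z*(xhint@z); x/=np.linalg.norm(x); return np.column_stack([x,np.cross(z,x),z])
def rel(s,p,R):
    """row (mm, deg) from measured pose s to target TCP p,R"""
    R0=q2R(s["orientation"]); return np.r_[(R0.T@(np.asarray(p)-s["tcp_pos"]))*1e3, np.degrees(Rn.from_matrix(R0.T@R).as_rotvec())]
E
python3 - <<'E'
from h import *
from station import manip
np.set_printoptions(precision=4,suppress=True)
s,d=wrist(manip); print(d["tool_from_camera"],d["camera_matrix"]); print(q2R(s["orientation"]))
R0=q2R(s["orientation"])
# above sleeve, keeping orientation / with tool x along +-world x
for p in([.43,-.209,.25],[.40,-.05,.28]):
  print(rel(s,p,R0), rel(s,p,Rtool(np.array([0,0,-1.]),np.array([-1.,0,0]))),rel(s,p,Rtool(np.array([0,0,-1.]),np.array([0,1.,0]))),rel(s,p,Rtool(np.array([0,0,-1.]),np.array([1.,0,0]))))
E
```

```text
[[-0.0001 -0.9637 -0.2671  0.067 ]
 [ 1.     -0.0003  0.0007 -0.0004]
 [-0.0007 -0.2671  0.9637 -0.1423]
 [ 0.      0.      0.      1.    ]] [[346.7358   0.     275.7141]
 [  0.     346.7358 204.5103]
 [  0.       0.       1.    ]]
[[-0.9242  0.3818  0.    ]
 [ 0.3818  0.9242  0.    ]
 [ 0.      0.     -1.    ]]
[-477.2013 -553.9802  -18.7031    0.        0.        0.    ] [-477.2013 -553.9802  -18.7031    0.0014    0.0002  -22.4472] [-477.2013 -553.9802  -18.7031    0.0011   -0.0009   67.5528] [-477.2013 -553.9802  -18.7031    0.0002   -0.0019  157.5528]
[-388.763  -418.4816  -48.6997    0.        0.        0.    ] [-388.763  -418.4816  -48.6997    0.0014    0.0002  -22.4472] [-388.763  -418.4816  -48.6997    0.0011   -0.0009   67.5528] [-388.763  -418.4816  -48.6997    0.0002   -0.0019  157.5528]
```

```bash
python3 - <<'E'
from h import *
from station import manip
np.set_printoptions(precision=1,suppress=True)
s=manip.sense()
R=Rtool(np.array([0,-.5,-.87]),np.array([0,1.,0])); print(rel(s,[.43,-.138,.14],R))
E
```

```text
[-450.1 -488.4   91.3   17.6  -26.3   65.9]
```

```bash
python3 -m jog '[[-450,-488,40,17.6,-26.3,65.9,0],[-450,-488,40,17.6,-26.3,65.9,0],[-450,-488,40,17.6,-26.3,65.9,0],[-450,-488,40,17.6,-26.3,65.9,0],[-450,-488,40,17.6,-26.3,65.9,0],[-450,-488,40,17.6,-26.3,65.9,0],[-450,-488,40,17.6,-26.3,65.9,0],[-450,-488,91,17.6,-26.3,65.9,0],[-450,-488,91,17.6,-26.3,65.9,0],[-450,-488,91,17.6,-26.3,65.9,0],[-450,-488,91,17.6,-26.3,65.9,0],[-450,-488,91,17.6,-26.3,65.9,0]]'
python3 - <<'E'
from h import *
from station import manip
np.set_printoptions(precision=4,suppress=True)
s,d=wrist(manip); print(s["tcp_pos"],s["joint_positions"])
cv2.imwrite("pics/c_w.png",cv2.cvtColor(d["image"],cv2.COLOR_RGB2BGR))
np.savez("w1",**d)
X=cloud(d); m=masks(d["image"]); Y=X[m["yellow"]]; Y=Y[np.isfinite(Y[:,0])]
print(len(Y),np.median(Y,0)); t=Y[Y[:,2]>np.percentile(Y[:,2],60)]; print(circ(t[:,:2]),t[:,2].mean())
E
```

```text
time: 2.75
tcp_pos: [0.4299, -0.1399, 0.1395]
orientation: [0.181, 0.684, 0.682, -0.183]
contact_force: [-0.5, 0.3, 0.3]
finger_gap: 0.0854
finger_force: 0.0
[ 0.4299 -0.1399  0.1395] [-0.303   0.2654  1.9296 -0.656   0.8956  0.1062]
2468 [ 0.4309 -0.2012  0.0688]
(array([ 0.431 , -0.2086]), np.float64(0.020846055361987328)) 0.06973075541909061
```

View pics/c_w.png

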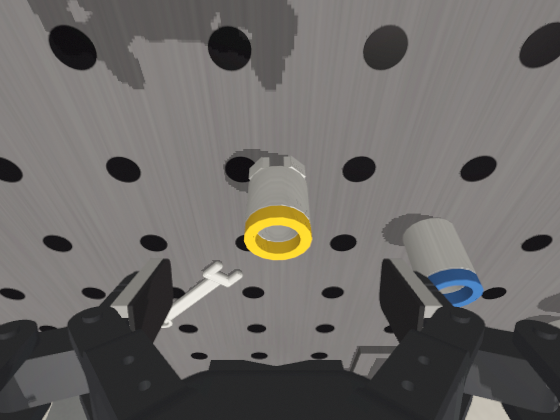

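The sleeve appears upside-down in the wrist view, with the rim at (278,235) and the foot at (277,165). One notch faces the camera at about (279,160).

```bash
python3 - <<'E'
from h import *
d=dict(np.load("w1.npz"))
c=np.array([.431,-.2086]); im=cv2.cvtColor(d["image"],cv2.COLOR_RGB2BGR)
x0,y0,x1,y1=240,140,316,200; k=6
tiles=[]
for off in(None,-6,0,6):
    a=cv2.resize(im[y0:y1,x0:x1],None,fx=k*.86,fy=k*.86,interpolation=cv2.INTER_CUBIC); kk=k*.86
    if off is not None:
      for b in(0,90,180):
        t=np.radians(b+off); r=np.array([np.cos(t),np.sin(t)]); q=np.array([-r[1],r[0]])
        w=.006; rr=np.sqrt(.025**2-w*w)
        P=[np.r_[c+r*rr+q*w*sg,z] for sg,z in((-1,0),(-1,.014),(1,.014),(1,0))]
        u=(proj(d,np.array(P))-[x0,y0]+.5)*kk
        cv2.polylines(a,[u.astype(int)],False,(0,0,255),1)
    tiles.append(a)
g=np.vstack([np.hstack(tiles[:2]),np.hstack(tiles[2:])]); print(g.shape)
cv2.imwrite("pics/d.png",g[:600,:800])
E
```

```text
(620, 784, 3)
```

View pics/d.png

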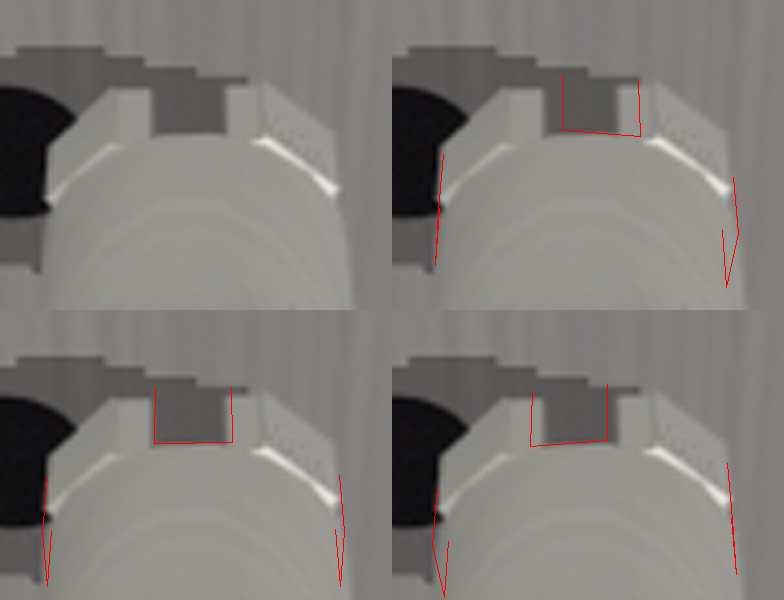

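The front notch sits at world +y within about 1°. Next I'll look down the peg, in the insertion orientation.

```bash
python3 - <<'E'
from h import *
from station import manip
np.set_printoptions(precision=1,suppress=True)
s=manip.sense(); n=np.array([.06,-.555,.83]); n/=np.linalg.norm(n)
R=Rtool(-n,np.array([0,1.,0])); print(rel(s,[.47,-.13,.30],q2R(s["orientation"])),rel(s,np.array([.579,.012,.145])+n*.15,R))
E
```

```text
[ -72.3   40.1 -143.1    0.     0.     0. ] [  -6.   158.  -146.1    4.3   63.5    0. ]
```

```bash
python3 -m jog '[[-72,40,-143,0,0,0,0],[-72,40,-143,0,0,0,0],[-72,40,-143,0,0,0,0],[-6,158,-146,4.3,63.5,0,0],[-6,158,-146,4.3,63.5,0,0],[-6,158,-146,4.3,63.5,0,0],[-6,158,-146,4.3,63.5,0,0],[-6,158,-146,4.3,63.5,0,0],[-6,158,-146,4.3,63.5,0,0],[-6,158,-146,4.3,63.5,0,0],[-6,158,-146,4.3,63.5,0,0]]'
python3 - <<'E'
from h import *
from station import manip
np.set_printoptions(precision=4,suppress=True)
s,d=wrist(manip); print(s["tcp_pos"],s["joint_positions"])
cv2.imwrite("pics/e_w.png",cv2.cvtColor(d["image"],cv2.COLOR_RGB2BGR))
np.savez("w2",**d)
X=cloud(d); m=masks(d["image"])
P=X[m["white"]]; P=P[np.isfinite(P[:,0])]; P=P[P[:,2]>.09]; c,n,b=plane(P); print("plane",c,n,b.sum(),np.degrees(np.arcsin(n[2])))
for k in("brass","red"):
    u=np.argwhere(m[k]); print(k,len(u),u.min(0),u.max(0),u.mean(0))
E
```

```text
time: 4.18
tcp_pos: [0.5881, -0.0687, 0.2705]
orientation: [-0.228, 0.682, 0.671, 0.179]
contact_force: [0.4, 0.5, -0.3]
finger_gap: 0.0849
finger_force: 0.0
[ 0.5881 -0.0687  0.2705] [-0.5169  0.5746  1.1174  0.4785  1.7956 -0.4748]
plane [0.5775 0.0175 0.1452] [ 0.0536 -0.5586  0.8277] 5208 55.8623726747103
brass 2083 [179 250] [240 293] [210.4167 272.0461]
red 359 [  0 149] [219 297] [ 92.3287 206.2006]
```

View pics/e_w.png

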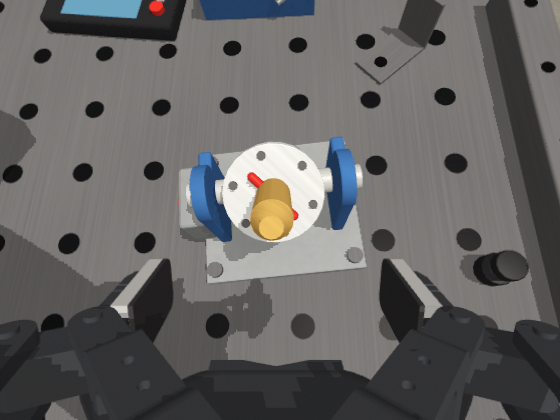

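The plate shows at about (274,190) and the peg tip at (271,228). The pin ends are at (252,178) and (296,216), one on each side of the peg. I'll fit seat, axis and pin angle from these.

```bash
cat > fit.py <<'E'
from h import *
from scipy.optimize import least_squares
np.set_printoptions(precision=4,suppress=True)
def fit(d,box,verbose=True):
    X=cloud(d); m=masks(d["image"]); ok=np.isfinite(X[...,0]); bx=np.zeros(ok.shape,bool); bx[box[1]:box[3],box[0]:box[2]]=1
    P=X[m["white"]&ok&bx]; P=P[P[:,2]>.09]; c,n,b=plane(P,.0025); Q=P[b]
    # y level, z=n
    y=np.cross([0,0,1.],n); y/=np.linalg.norm(y); x=np.cross(y,n)
    q=np.c_[(Q-c)@x,(Q-c)@y]; q=q[np.hypot(*(q-np.median(q,0)).T)<.06]
    h=cv2.convexHull((q*1e4).astype(np.float32)).reshape(-1,2)/1e4
    r=least_squares(lambda v:np.hypot(*(h-v[:2]).T)-.0445,[0,0],loss="soft_l1",f_scale=.001)
    seat=c+x*r.x[0]+y*r.x[1]
    # brass points: fit cylinder axis through depth pts (r=15mm up to 70mm)
    B=X[m["brass"]&ok&bx]; hgt=(B-seat)@n; B=B[(hgt>.012)&(hgt<.066)]
    def res(v):
        ax=n+x*v[2]+y*v[3]; ax/=np.linalg.norm(ax); D=B-(seat+x*v[0]+y*v[1]); return np.linalg.norm(np.cross(D,ax),axis=1)-.015
    k=least_squares(res,np.zeros(4),loss="soft_l1",f_scale=.0015); ax=n+x*k.x[2]+y*k.x[3]; ax/=np.linalg.norm(ax)
    seat2=seat+x*k.x[0]+y*k.x[1]
    Rr=X[m["red"]&ok&bx]; D=Rr-seat; a=np.c_[D@x,D@y]; hh=D@n; g=(np.hypot(*a.T)<.035)&(hh<.02)&(hh>0); a=a[g]
    cen=a-0*a.mean(0); ang=np.degrees(np.arctan2(*np.linalg.eigh(cen.T@cen)[1][:,1][::-1]))
    if verbose: print("plane n",n,"elev",np.degrees(np.arcsin(n[2])),"seat",seat,"hull rms",np.sqrt(np.mean(r.fun**2)),"\ncyl ax",ax,"seat2",seat2,len(B),np.sqrt(np.mean(k.fun**2)),"\npin",len(a),"ang(x,y)",ang, "dir",x*np.cos(np.radians(ang))+y*np.sin(np.radians(ang)))
    return seat,n,seat2,ax,ang,x,y
if __name__=="__main__":
    d=dict(np.load("w2.npz")); s=fit(d,(215,130,335,260))
    for e,nm in((s[0]+s[1]*.085,"plate"),(s[2]+s[3]*.085,"cyl")): print(nm,"tip",e,proj(d,e))
    M=masks(d["image"])["brass"]; H=cv2.cvtColor(d["image"],cv2.COLOR_RGB2HSV)
    print("bright tip px",[np.median(np.argwhere((H[...,2]>225)&M&(H[...,1]>100))[:,::-1],0)])
    for c in("scene","top"):
        print(c); t=dict(np.load(f"cam_{c}.npz")); u=proj(t,s[0]).ravel().astype(int); fit(t,(u[0]-30,u[1]-40,u[0]+35,u[1]+30))
E
python3 fit.py
```

```text
plane n [ 0.0536 -0.5586  0.8277] elev 55.8623871981037 seat [0.5764 0.0109 0.1409] hull rms 0.0002109633733751321 
cyl ax [ 0.0534 -0.5595  0.8271] seat2 [0.5764 0.0107 0.1407] 558 0.00013780663157118945 
pin 167 ang(x,y) -140.23628139476037 dir [-0.6975  0.5722  0.4314]
plate tip [ 0.5809 -0.0366  0.2112] [[270.6518 226.9385]]
cyl tip [ 0.5809 -0.0369  0.211 ] [[270.6656 227.4554]]
bright tip px [array([272., 223.])]
scene
plane n [ 0.0612 -0.5545  0.8299] elev 56.09281852596215 seat [0.5776 0.0128 0.1428] hull rms 0.0008160786740374572 
cyl ax [ 0.0748 -0.5504  0.8316] seat2 [0.5752 0.0116 0.1422] 166 0.0015798340804528055 
pin 14 ang(x,y) -139.84477185052882 dir [-0.7106  0.5597  0.4264]
top
plane n [ 0.0569 -0.5589  0.8273] elev 55.81778444698111 seat [0.5748 0.0106 0.1423] hull rms 0.0007155126206723613 
cyl ax [ 0.0571 -0.5603  0.8264] seat2 [0.5748 0.0099 0.1418] 92 0.001190368457064838 
pin 6 ang(x,y) -144.82412044817494 dir [-0.6417  0.6143  0.4592]
```

```bash
python3 - <<'E'
from h import *
from station import manip
np.set_printoptions(precision=1,suppress=True)
s=manip.sense(); t=np.radians(91)
R=Rtool(np.array([0,0,-1.]),np.array([np.cos(t),np.sin(t),0])); print(rel(s,[.431,-.2086,.24],R)); print(rel(s,[.431,-.2086,.12],R))
E
```

```text
[-139.2 -155.3  -42.    -3.7  -33.5   -1.9]
[-205.2 -146.9   57.8   -3.7  -33.5   -1.9]
```

```bash
python3 -m jog '[[-139,-155,-42,-3.7,-33.5,-1.9,0],[-139,-155,-42,-3.7,-33.5,-1.9,0],[-139,-155,-42,-3.7,-33.5,-1.9,0],[-139,-155,-42,-3.7,-33.5,-1.9,0],[-205,-147,58,-3.7,-33.5,-1.9,0],[-205,-147,58,-3.7,-33.5,-1.9,0],[-205,-147,58,-3.7,-33.5,-1.9,0],[-205,-147,58,-3.7,-33.5,-1.9,0]]'
python3 - <<'E'
from h import *
from station import manip
np.set_printoptions(precision=4,suppress=True)
s,d=wrist(manip); print(s["tcp_pos"],s["joint_positions"])
X=cloud(d); m=masks(d["image"]); Y=X[m["yellow"]]; Y=Y[np.isfinite(Y[:,0])]
t=Y[abs(Y[:,2]-.070)<.0025]; h=cv2.convexHull((t[:,:2]*1e4).astype(np.float32)).reshape(-1,2)/1e4
c,r=circ(h); print(len(t),c,r,t[:,2].mean())
th=np.radians(91); R=Rtool(np.array([0,0,-1.]),np.array([np.cos(th),np.sin(th),0])); print(rel(s,[*c,.032],R))
E
```

```text
time: 5.22
tcp_pos: [0.4316, -0.2094, 0.1215]
orientation: [0.001, 0.701, 0.713, 0.001]
contact_force: [0.3, 0.6, 0.6]
finger_gap: 0.0853
finger_force: 0.0
[ 0.4316 -0.2094  0.1215] [-0.6971  0.3362  1.7779  0.0012  1.026  -0.715 ]
2981 [ 0.4312 -0.2093] 0.024661299875155553 0.06959405826922642
[ 0.1159 -0.5568 89.479   0.108   0.016  -0.012 ]
```

```bash
python3 -m jog '[[0,-0.5,60,0,0,0,0],[0,-0.5,89,0,0,0,0],[0,-0.5,89,0,0,0,0],[0,-0.5,89,0,0,0,255],[0,-0.5,89,0,0,0,255],[0,-0.5,89,0,0,0,255],[0,-0.5,89,0,0,0,255],[0,-0.5,89,0,0,0,255],[0,-0.5,89,0,0,0,255]]' 60
```

```text
time: 6.4
tcp_pos: [0.4306, -0.2094, 0.0318]
orientation: [0.0, 0.701, 0.713, 0.001]
contact_force: [-0.4, 1.3, 9.9]
finger_gap: 0.0493
finger_force: 60.6
```

```bash
cat > goal.py <<'E'
from h import *
n=np.array([.0536,-.559,.827]); n/=np.linalg.norm(n); seat=np.array([.5764,.0108,.1408]); pin=np.array([-.6975,.5722,.4314])
tx=np.cross(n,pin); tx*=np.sign(tx[1]); Rg=Rtool(-n,tx)
E
python3 - <<'E'
from goal import *
from station import manip
np.set_printoptions(precision=1,suppress=True)
s=manip.sense(); print(tx, s["joint_positions"])
print(rel(s,[.4316,-.2086,.2],q2R(s["orientation"])),rel(s,seat+n*.19,Rg))
E
```

```text
[0.7 0.6 0.4] [-0.7  0.5  1.9  0.   0.8 -0.7]
[   0.9    1.2 -168.2    0.     0.     0. ] [ 111.6  158.2 -265.9   16.2   31.1   44.3]
```

```bash
python3 -m jog '[[0,0,-60,0,0,0,255],[0,0,-120,0,0,0,255],[0,0,-180,0,0,0,255],[50,70,-240,8,15,22,255],[111.6,158.2,-265.9,16.2,31.1,44.3,255],[111.6,158.2,-265.9,16.2,31.1,44.3,255],[111.6,158.2,-265.9,16.2,31.1,44.3,255],[111.6,158.2,-265.9,16.2,31.1,44.3,255],[111.6,158.2,-265.9,16.2,31.1,44.3,255],[111.6,158.2,-265.9,16.2,31.1,44.3,255],[111.6,158.2,-265.9,16.2,31.1,44.3,255]]'
python3 - <<'E'
from goal import *
from station import manip
np.set_printoptions(precision=4,suppress=True)
s,d=wrist(manip); print(s["tcp_pos"],s["joint_positions"],s["contact_force"]); np.savez("w3",**d)
print(rel(s,seat+n*.19,Rg),rel(s,seat+n*.127,Rg))
# sleeve rim centre in tool frame
X=cloud(d); m=masks(d["image"]); Y=X[m["yellow"]]; Y=Y[np.isfinite(Y[:,0])]; L=(Y-s["tcp_pos"])@q2R(s["orientation"])
L=L[np.hypot(L[:,0],L[:,1])<.03]; z0=np.percentile(L[:,2],3); t=L[L[:,2]<z0+.003]; h=cv2.convexHull((t[:,:2]*1e4).astype(np.float32)).reshape(-1,2)/1e4
print(len(L),circ(h),np.median(t[:,2])); pl=plane(t,.001); print("rim normal in tool",pl[1],pl[2].sum(),len(t))
cv2.imwrite("pics/f.png",cv2.cvtColor(d["image"],cv2.COLOR_RGB2BGR))
d=manip.camera("scene"); cv2.imwrite("pics/g.png",cv2.resize(cv2.cvtColor(d["image"],cv2.COLOR_RGB2BGR)[140:260,220:360],None,fx=5,fy=5,interpolation=cv2.INTER_CUBIC))
E
```

```text
time: 7.78
tcp_pos: [0.5863, -0.0951, 0.2965]
orientation: [-0.281, 0.882, 0.368, 0.086]
contact_force: [0.3, -0.1, -4.8]
finger_gap: 0.0488
finger_force: 66.2
[ 0.5863 -0.0951  0.2965] [-0.5585  0.5801  1.0457  0.4853  1.8729  0.283 ] [ 0.271  -0.0868 -4.7958]
[ 0.5288 -0.2432 -1.4183 -0.096   0.0414  0.0624] [ 0.5743 -0.1376 61.5816 -0.096   0.0414  0.0624]
10691 (array([0.0011, 0.0007]), np.float64(0.02455658827837178)) -0.03814558600204562
rim normal in tool [0.0024 0.0018 1.    ] 7168 8118
```

View pics/f.png

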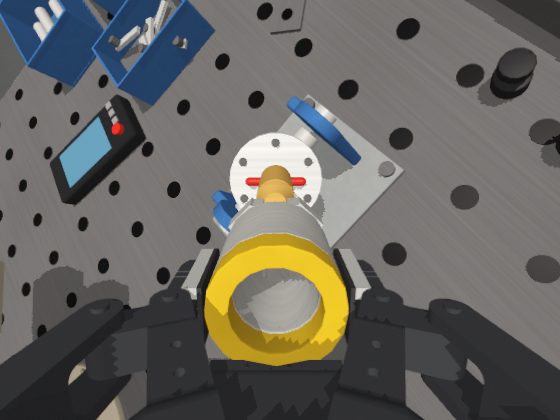

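The sleeve is held squarely. The pin lies horizontal at row 181, along the tool's y, so the notches line up with it. I'll refit the plate in this same view.

```bash
python3 - <<'E'
from fit import *
import goal
from station import manip
d=dict(np.load("w3.npz")); f=fit(d,(225,125,330,215))
s=manip.sense(); R=q2R(s["orientation"])
for nm,p,a in(("plate",f[0],f[1]),("cyl",f[2],f[3]),("old",goal.seat,goal.n)):
    L=R.T@(p-s["tcp_pos"]); an=R.T@a; print(nm,"seat in tool mm",L*1e3,"axis",an,"at rim-of-tip",(L+an*.085)*1e3)
pd=R.T@(f[5]*np.cos(np.radians(f[4]))+f[6]*np.sin(np.radians(f[4]))); print("pin dir in tool",pd,np.degrees(np.arctan2(pd[0],pd[1])))
E
```

```text
plane n [ 0.0549 -0.559   0.8273] elev 55.827435385923565 seat [0.5765 0.011  0.1409] hull rms 0.00014652674396813914 
cyl ax [ 0.0541 -0.5588  0.8275] seat2 [0.5763 0.0108 0.1408] 330 0.00010149710815055755 
pin 191 ang(x,y) -139.81700502438443 dir [-0.7039  0.566   0.4291]
plate seat in tool mm [  0.7517   0.0549 188.4853] axis [ 0.0007 -0.0013 -1.    ] at rim-of-tip [  0.8104  -0.0595 103.4854]
cyl seat in tool mm [  0.4508   0.0849 188.4851] axis [ 0.0003 -0.0021 -1.    ] at rim-of-tip [  0.4756  -0.0932 103.4853]
old seat in tool mm [  0.5198   0.1063 188.4703] axis [-0.0003 -0.0021 -1.    ] at rim-of-tip [  0.491   -0.0705 103.4705]
pin dir in tool [-0.0086 -1.      0.0013] -179.509981237832
```

```bash
python3 -m jog '[[-0.5,-0.7,40,0,0,0,255],[-0.5,-0.7,65,0,0,0,255],[-0.5,-0.7,72,0,0,0,255],[-0.5,-0.7,78,0,0,0,255],[-0.5,-0.7,84,0,0,0,255],[-0.5,-0.7,88,0,0,0,255],[-0.5,-0.7,92,0,0,0,255],[-0.5,-0.7,92,0,0,0,255]]'
```

```text
time: 8.88
tcp_pos: [0.5804, -0.0436, 0.2199]
orientation: [-0.282, 0.882, 0.367, 0.086]
contact_force: [-0.1, -0.6, -3.9]
finger_gap: 0.0492
finger_force: 66.1
```

```bash
python3 -m jog '[[0,0,8,0,0,0,255],[0,0,16,0,0,0,255],[0,0,24,0,0,0,255],[0,0,32,0,0,0,255],[0,0,40,0,0,0,255],[0,0,46,0,0,0,255],[0,0,46,0,0,0,255]]'
```

```text
time: 9.75
tcp_pos: [0.5777, -0.0176, 0.1818]
orientation: [-0.283, 0.882, 0.367, 0.086]
contact_force: [0.2, -0.7, -4.4]
finger_gap: 0.0489
finger_force: 66.2
```

```bash
python3 -m jog '[[0,0,3,0,0,0,255],[0,0,6,0,0,0,255],[0,0,8,0,0,0,255],[0,0,9,0,0,0,255],[0,0,10,0,0,0,255],[0,0,10,0,0,0,255]]'
```

```text
time: 10.5
tcp_pos: [0.5773, -0.0122, 0.1738]
orientation: [-0.282, 0.882, 0.367, 0.086]
contact_force: [-0.5, 0.3, -4.4]
finger_gap: 0.0488
finger_force: 66.2
```

The foot is already below the pin top with no force, so the notches have dropped over the pin. I'll ease it down the rest.

```bash
python3 -m jog '[[0,0,2,0,0,0,255],[0,0,4,0,0,0,255],[0,0,5.5,0,0,0,255],[0,0,6.5,0,0,0,255],[0,0,7.5,0,0,0,255],[0,0,7.5,0,0,0,255]]'
```

```text
time: 11.25
tcp_pos: [0.5769, -0.008, 0.1676]
orientation: [-0.282, 0.882, 0.367, 0.086]
contact_force: [-0.1, 0.1, -4.6]
finger_gap: 0.0493
finger_force: 66.2
```

```bash
python3 -m jog '[[0,0,0.4,0,0,0,255],[0,0,0.8,0,0,0,255],[0,0,0.8,0,0,0,255]]'; python3 -m jog '[[0,0,0.4,0,0,0,255],[0,0,0.8,0,0,0,255],[0,0,0.8,0,0,0,255]]'
```

```text
time: 11.62
tcp_pos: [0.5769, -0.0076, 0.167]
orientation: [-0.282, 0.882, 0.367, 0.086]
contact_force: [-0.1, 0.6, -4.2]
finger_gap: 0.0491
finger_force: 66.2
time: 12.0
tcp_pos: [0.5769, -0.0074, 0.1668]
orientation: [-0.282, 0.882, 0.367, 0.086]
contact_force: [-2.6, -3.7, 1.7]
finger_gap: 0.0489
finger_force: 66.9
```

```bash
python3 -m jog '[[0,0,0,0,0,0,0],[0,0,0,0,0,0,0],[0,0,0,0,0,0,0],[0,0,0,0,0,0,0],[0,0,0,0,0,0,0],[0,0,0,0,0,0,0]]'; python3 -m jog '[[0,0,-30,0,0,0,0],[0,0,-60,0,0,0,0],[0,0,-110,0,0,0,0],[0,0,-150,0,0,0,0],[0,0,-150,0,0,0,0]]'
python3 - <<'E'
from fit import *
import goal
from station import manip
s,d=wrist(manip); cv2.imwrite("pics/h.png",cv2.cvtColor(d["image"],cv2.COLOR_RGB2BGR))
X=cloud(d); m=masks(d["image"]); ok=np.isfinite(X[...,0]); Y=X[m["yellow"]&ok]; h=(Y-goal.seat)@goal.n
t=Y[(h>.06)&(h<.08)]; top=t[((t-goal.seat)@goal.n)>np.percentile((t-goal.seat)@goal.n,70)]
p=plane(top,.001); print("rim height mm",1e3*np.median((p[0]-goal.seat)@goal.n),"tilt",np.degrees(np.arccos(p[1]@goal.n)),len(top))
P=X[m["white"]&ok]; P=P[abs((P-goal.seat)@goal.n)<.006]; print("plate height",1e3*np.median((P-goal.seat)@goal.n))
a=cv2.cvtColor(manip.camera("scene")["image"],cv2.COLOR_RGB2BGR)[150:290,220:360]; cv2.imwrite("pics/i.png",cv2.resize(a,None,fx=4,fy=4,interpolation=cv2.INTER_CUBIC))
E
```

```text
time: 12.75
tcp_pos: [0.5768, -0.0071, 0.1663]
orientation: [-0.282, 0.882, 0.367, 0.086]
contact_force: [0.4, -0.3, 0.6]
finger_gap: 0.0855
finger_force: 0.0
time: 13.38
tcp_pos: [0.5857, -0.0928, 0.292]
orientation: [-0.281, 0.883, 0.367, 0.088]
contact_force: [-0.4, 0.6, -0.3]
finger_gap: 0.0855
finger_force: 0.0
rim height mm 70.63046637151142 tilt 0.04596395933407414 592
plate height 0.006345005823184875
```

View pics/h.png

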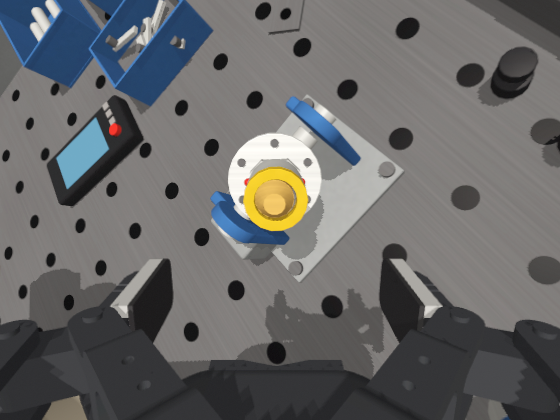

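View pics/i.png

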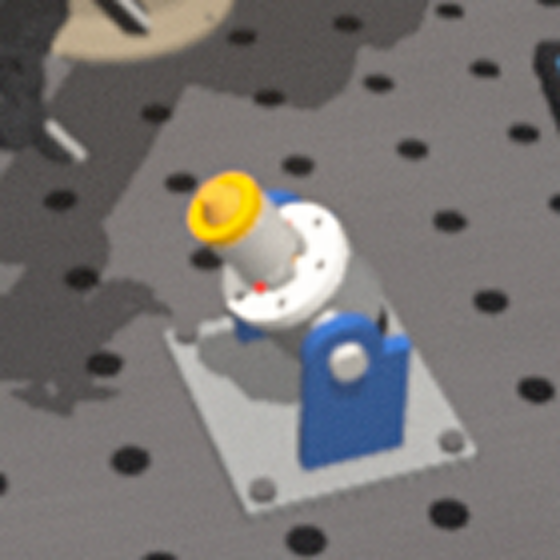

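Both views show the sleeve home. Its rim is 70.6 mm above the plate and square to it, the pin ends stick out through the notches at (247,182) and (304,182), and the gripper is clear. I'll hand in the job.

```bash
python3 -c "
from station import manip
print(manip.job_done())"
```

```text
the job is handed in; nothing more can be done
None
```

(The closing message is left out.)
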